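Set the sample stage to the red mark and clamp it

ROBOT

A 6-joint arm with a two-finger parallel gripper is mounted at the origin on the work surface. World frame = base frame: x ahead of the robot, y to its left, z up, the work surface at z = 0. Lengths are in m, angles in rad, forces in N, time in s.
With the tool pointing down it reaches from about 0.35 to 0.725 m from the base axis. Payload 4.3 kg.
Tool frame: the origin (TCP) lies at the very end of the fingers, on their centre line; the grasp point (between the pads) lies 19 mm behind it (robot.grasp_offset is the distance from the TCP to the grasp point, in m); z points along the fingers, y is the line along which they close (so a half turn about z gives the same grasp; the last joint's range is limited). The gripper opens to 85 mm and grips with 20 to 120 N. Pads are 22 mm wide; open, the fingers measure 114 mm over their backs; the gripper's body (76 mm by 85 mm) begins 54 mm behind the grasp point. The pads swing forward as they close: fully open they stand 13 mm farther back than shut.
Start: joints at [-1.25, 0.377, 0.081, 1.274, 0, 1.46], TCP at [0.24, -0.522, 0.231] pointing down, gripper open.
Joint ranges: [-2.72, 2.72], [-0.84, 1.66], [-1.02, 1.22], [-1.77, 2.12], [-1.37, 1.28], [-3.14, 3.14]. Speed limits (rad/s): [2.57, 2.57, 3.14, 3.14, 3.14, 3.14].

INTERFACE

Orientations are given as a unit quaternion [x, y, z, w].
In Python, from plant import get_state, optics, sign_off, robot gives the robot as it stands.
- The arm moves only by the tool carry_out, never from a script. Its argument "deltas" is one flat list of numbers, 5 for each row, row after row: the closure, from 0 (fully open) to 1 (shut), then the shift along the tool's x, y, z in m, then the turn about the tool's z in degrees. A call has 1 to 20 rows; each row is the pose to reach, as a shift and turn from the pose commanded when the call began, along the tool's axes at that moment; what a row does not reach only later rows make up. A row lasts 1/12 s, in which the tool goes at most 41.7 mm and 7.16 degrees, less where a joint would pass 70% of its speed; a pose out of reach is approached as far as the arm can. A call with a gripper value outside its range is refused whole. The fingers move at their own pace and stop on an object; "squeeze" is the grip in N (left out, the last holds). Time passes only in rows, so rows that repeat a pose let the fingers close. It gives the time, the measured TCP pose, the force, the opening and the grip force at its end, in the units of the state.
- get_state(): the state, without advancing time (a new reading comes with each control period).
- optics.camera(name): name is "scene" or "top"; returns a dict with "pixels" (400x640x3 uint8, blue, green, red), "range_z" (400x640 float32, m along the optical axis (not along the pixel's ray), 0 where there is no reading), "mtx" (3x3 intrinsics, pixels), "k1" (the pictures are not rectified: a ray, as slopes to the right and down, at radius r is drawn at 1 + k1 r^2 times it, then the intrinsics apply), "rvec" (rotation vector, rad) and "tvec" (3), from world to camera coordinates, as OpenCV has them. Camera axes: x right, y down, z forward; pixel columns grow to the right and rows downward; lengths in m; the calibration is good to about 2 mm. A picture is of the moment at which its call begins.
- sign_off(): hands the job in; it is judged then, once.
The state is a dict: "clock": time; "qpos": joint angles; "dq": joint speeds; "joint_torque": joint torques, N m; "tcp_pos": TCP position; "ee_rot": TCP orientation; "wrist_force": force on the tool from outside, world axes, zero at the start; "moment": the same for the moment, N m; "gripper_width": finger opening in m; "grip_force": force on a finger pad.
Only numpy, scipy, OpenCV 4.12 (cv2) and the standard library are available. Lean on these libraries where they do the work, as an engineer would, in place of code of your own. Each camera call takes 0.05 s, during which the arm holds its last target. There are 200 camera calls.

TASK

First clear the way: take the brass capsule off the stage bed and stand it upright in the green parts tray. Then swing the clamp lever with the red knob all the way up, slide the blue carriage until its black pointer lies within the red band on the scale, and swing the lever fully down again so that the carriage is clamped there. Leave the other things on the bench where they are and let go of everything at the end.

Things in the scene. Friction and masses are not known exactly. Their poses are not given: they have to be found in the camera images.
- fixture: Fixed sample-stage fixture. Origin on the bench under mid-rail; x points away from the robot, y along the rail. Aluminium base plate 12 mm thick, x -150 to +60 mm, y +-270 mm. Steel rail x +-25 mm, top at z 32 mm. White scale strip at x -148 to -130 mm
- beam_edge (a point): Middle of the front lower edge of the fixed grey bridge beam over the rail: fixture x -26 mm, z 165 mm. The beam is 50 mm deep (x -26 to +24), top at 220 mm (studs to 240), along all y +-270, on posts 30 mm wide at y +-245. The raised knob comes just in front of and under it: a vertical gripper would hit the beam, so lean the gripper back towards the robot by 25 to 35 degrees
- carriage (a joint): Slide of the blue carriage along the fixture's y (m), 0 at mid-rail, stops +-0.165; equals the pointer's fixture y. Needs 2.5 to 4 N unclamped; the clamp bites below 0.4 rad of lever and at 0 holds against some 25 N. 90 mm wide along y: block x +-40, z 33 to 65 mm, brass pin on it at x +18 to z 91; low front plate x -120 to -40, z 19 to 31, that would run into a capsule on the bed
- pointer (a point): Tip of the black pointer (4 mm wide) at the front of the carriage's front plate, just above the scale strip: fixture x -139 mm, z 18.5 mm
- lever (a joint): Clamp lever on the carriage (rad): 0 = fully down, level, pointing at the robot, carriage clamped (as at the start); 1.35 = fully up against its stop, carriage free. It turns about an axis parallel to the fixture's y and stays where it is left; 2 to 4 N at the knob move it. At angle q the knob's centre lies 65*cos(q) mm towards the robot (fixture -x) of the pivot and 65*sin(q) mm above it
- knob (a point): Centre of the red barrel knob, a cylinder 24 mm in diameter and 26 mm long along the fixture's y with flat ends, at the lever's end, 65 mm from the pivot; the lever's rod is 10 mm thick. It can be pinched by its flat ends (fingers closing along the fixture's y; it then pivots stiffly and may creep some mm between the pads) and used both to swing the lever and to draw the carriage along the rail
- lever_pivot (a point): Lever's pivot on the carriage, fixture x -30 mm, z 78 mm; the two steel cheeks either side of it are 34 mm wide over all and reach z 87 mm
- red_mark: Red band, 10 mm wide along the fixture's y, stuck across the scale strip; the target. Origin at its middle, axes as the fixture's; either left or right half of the rail
- blue_mark: Blue band, same size, on the other half of the scale; not the target. Origin at its middle
- brass_capsule: Loose brass cylinder, diameter 30 mm, 58 mm tall, about 0.16 kg, standing upright on the base plate (12 mm above the bench) behind the red band (fixture x about -92 mm), in the way of the carriage's front plate. Origin at the centre of its underside, z up
- steel_capsule: Dark steel cylinder of the same size standing behind the blue band; leave it alone. Origin at the centre of its underside
- tray: Green open parts tray fixed to the bench, 120 x 100 x 30 mm, walls 4 mm, floor 4 mm; x its long side. Origin at the centre of its underside; to the robot's left or right
- meter: Yellow hand meter, 120 x 85 x 40 mm, lying on the opposite side from the tray; leave alone. Origin under its centre
- junction_box: Aluminium connector box 120 x 180 x 57 mm, left; leave alone. Origin under its centre
- screwdriver: Screwdriver lying on the bench at the left; leave alone
- jar: Small jar, diameter 56, height 70 mm, on the right; leave alone. Origin under its centre
- flange_ring: Steel flange ring, diameter 54, height 16 mm, lying on the right; leave alone. Origin under its centre
- wrench: Wrench lying on the bench in front of the robot; leave alone

How it is judged:
On the way, in this order (a step that is already met when the one before it is completed fails the run):
1. the brass capsule stands upright in the green tray, let go (x of brass_capsule in the frame of tray between -0.056 and 0.056 m and y of brass_capsule in the frame of tray between -0.046 and 0.046 m and z of brass_capsule in the frame of tray below 0.012 m and angle between brass_capsule's own z axis and vertical below 0.15 rad and contact force between brass_capsule and the fingers below 0.2 N), for 0.2 s.
2. the clamp lever is all the way up (above 1.2 rad) (value of joint lever above 1.2 rad), for 0.1 s.
3. the pointer lies within the red band (5 mm either side of its middle) with the lever still up (above 0.8 rad) (y of pointer in the frame of red_mark between -0.005 and 0.005 m and value of joint lever above 0.8 rad), for 0.1 s.
At the end, for the whole second after the job is handed in: The pointer is within 5 mm of the red band's middle along the rail, the lever is fully down (below 0.12 rad), the carriage is still, and the brass capsule stands upright (within 0.15 rad) and at rest on the tray's floor, let go (all of step 1 and y of pointer in the frame of red_mark between -0.005 and 0.005 m and value of joint lever below 0.12 rad and linear speed of brass_capsule below 0.02 m/s and velocity of joint carriage between -0.005 and 0.005 m/s); the robot touches nothing.
It fails at once if another thing on the bench (steel capsule, meter, junction box, screwdriver, jar, flange ring, wrench) is moved more than 20 mm (distance of any of steel_capsule, meter, junction_box, screwdriver, jar, flange_ring, wrench from where it was at the start of the episode above 0.02 m).
It also fails if it takes over 58 s, if anything falls off the work surface, if the arm or the gripper's body presses on something with over 40 N, if the wrist force passes 120 N, or if a joint passes its speed limit or range.

## Working session

There is one attempt and no reset: what is moved stays moved. The work goes in short steps, Python scripts to look and compute and a tool call to move; the robot and the scene stay as the last step left them, time stands still between calls to the robot, and variables do not carry over. Pictures are saved under pics/ and viewed, at most 10 in all, crops included, and the job is handed in when it is done.

Besides the shell and the picture viewer there is one more tool, called after ">>>" in YAML: its name, and indented under it one key for each argument. carry_out: Moves the arm, as the interface text tells. Its arguments: {"type":"object","properties":{"deltas":{"type":"array","items":{"type":"number"}},"squeeze":{"type":"number"}},"required":["deltas"]}

```bash
ls; mkdir -p pics; cat > h.py <<'E'
import numpy as np, cv2
from scipy.spatial.transform import Rotation as R
from plant import get_state, optics, sign_off, robot
def cam(n):
    c=optics.camera(n); c['R']=cv2.Rodrigues(np.array(c['rvec'],float))[0]; c['t']=np.array(c['tvec'],float).ravel(); c['mtx']=np.array(c['mtx'],float); return c
def ray(c,u,v):
    d=np.array([c['k1'],0,0,0,0],float)
    p=cv2.undistortPoints(np.array([[[u,v]]],float),c['mtx'],d).ravel()
    return np.array([p[0],p[1],1.])
def onz(c,u,v,z):
    o=-c['R'].T@c['t']; d=c['R'].T@ray(c,u,v); return o+d*(z-o[2])/d[2]
def depth(c,u,v,k=1):
    a=c['range_z'][int(v)-k:int(v)+k+1,int(u)-k:int(u)+k+1]; a=a[a>0]; z=np.median(a)
    return c['R'].T@(ray(c,u,v)*z-c['t'])
def proj(c,P):
    return cv2.projectPoints(np.array([P],float),np.array(c['rvec'],float),c['t'],c['mtx'],np.array([c['k1'],0,0,0,0],float))[0].ravel()
def tri(ca,pa,cb,pb):
    o=[];A=np.zeros((3,3));b=np.zeros(3)
    for c,p in((ca,pa),(cb,pb)):
        q=-c['R'].T@c['t'];d=c['R'].T@ray(c,*p);d/=np.linalg.norm(d);M=np.eye(3)-np.outer(d,d);A+=M;b+=M@q
    return np.linalg.solve(A,b)
E
python3 - <<'E'
from h import *
import pickle
for n in('scene','top'):
    c=cam(n); pickle.dump(c,open(n+'0.pkl','wb')); cv2.imwrite(f'pics/{n}0.png',c['pixels']); print(n,c['mtx'].round(1).tolist(),c['k1'],-c['R'].T@c['t'],c['R'].round(2).tolist())
s=get_state();print(s); print([a for a in dir(robot) if a[0]!='_'])
E
```

```text
pics
scene [[490.4, 0.0, 323.4], [0.0, 490.4, 194.6], [0.0, 0.0, 1.0]] -0.00906622374842141 [-0.05924878  0.93944139  0.918909  ] [[-0.84, -0.54, -0.0], [-0.31, 0.5, -0.81], [0.44, -0.68, -0.59]]
top [[366.8, 0.0, 326.1], [0.0, 366.8, 202.1], [0.0, 0.0, 1.0]] -0.04557040678935013 [ 0.32696891 -0.00322626  1.31824565] [[0.01, -1.0, -0.01], [-0.98, -0.01, -0.18], [0.18, 0.01, -0.98]]
{'clock': 0.1, 'qpos': array([-1.25028192e+00,  3.78002134e-01,  7.97932663e-02,  1.27435705e+00,
        3.04361733e-06,  1.46048199e+00]), 'dq': array([-0.00067941, -0.00371436,  0.00262416, -0.00022228, -0.00053873,
       -0.00052179]), 'joint_torque': array([-4.86666238e-05, -4.64693856e+01,  2.70582086e+01,  1.20911773e-02,
       -2.07413236e-04,  2.40072644e-06]), 'tcp_pos': array([ 0.23995712, -0.5219282 ,  0.23046042]), 'ee_rot': array([ 9.76887523e-01,  2.13752157e-01, -9.13072416e-05, -8.80070260e-04]), 'wrist_force': array([-0.48406652,  0.29751389, -0.21299103]), 'moment': array([ 0.0220606 , -0.0327757 , -0.01955657]), 'grip_force': 0.0, 'gripper_width': 0.08560973506511838}
['PlanningError', 'grasp_offset']
```

View pics/scene0.png

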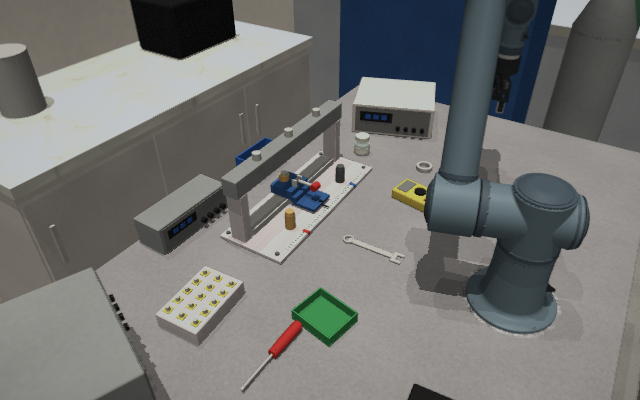

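View pics/top0.png

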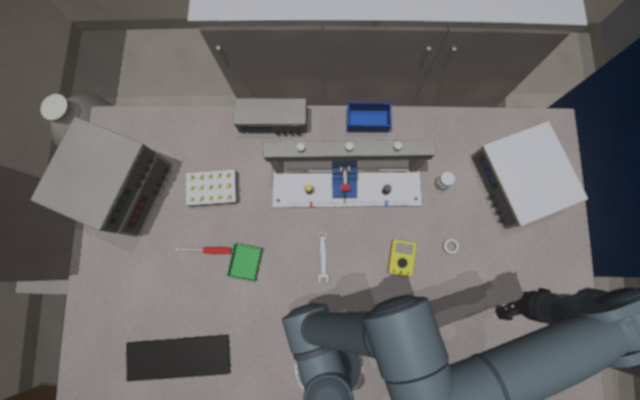

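The scene view shows the brass capsule at about (290,217), the red band (306,232), knob (315,186) and tray (325,316). In the top view they are at (309,188), (311,204), (346,187) and (245,262). I'll enlarge both.

```bash
python3 - <<'E'
import pickle,cv2
c=pickle.load(open('scene0.pkl','rb'));t=pickle.load(open('top0.pkl','rb'))
def crop(p,x,y,w,h,k,f): cv2.imwrite(f,cv2.resize(p[y:y+h,x:x+w],None,fx=k,fy=k,interpolation=cv2.INTER_CUBIC))
crop(c['pixels'],220,140,160,120,5,'pics/s1.png')
crop(t['pixels'],225,135,200,150,4,'pics/t1.png')
E
```

```text
(no output)
```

View pics/s1.png

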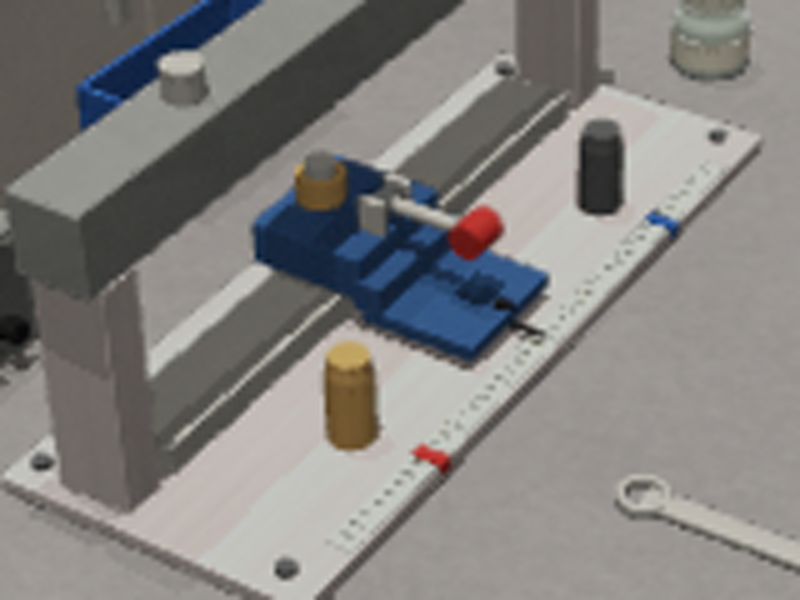

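View pics/t1.png

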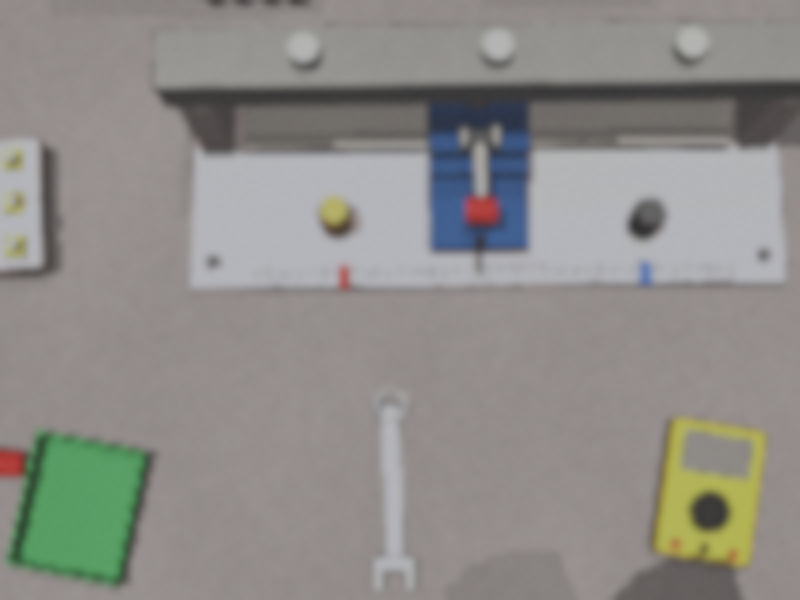

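The scene crop shows the brass cap top at (348,355), red band (432,458), pointer tip (543,335) and knob (475,233). The top crop has the same points at (335,212), (344,278), (479,271) and (482,211). The tray lies at about (82,507) in the top crop.

```bash
cat > m.py <<'E'
from h import *
import pickle
c=pickle.load(open('scene0.pkl','rb'));t=pickle.load(open('top0.pkl','rb'))
S=lambda x,y:((x+.5)/5-.5+220,(y+.5)/5-.5+140)
T=lambda x,y:((x+.5)/4-.5+225,(y+.5)/4-.5+135)
E
python3 - <<'E'
from m import *
np.set_printoptions(precision=4,suppress=True)
for n,a,b in(('brass',(348,355),(335,212)),('red',(432,458),(344,278)),('ptr',(543,335),(479,271)),('knob',(475,233),(482,211)),('blue',(663,221),(645,274)),('holeL',(286,568),(213,262)),('holeR',(717,134),(763,255))):
    P=tri(c,S(*a),t,T(*b)); print(n,P,'dS',depth(c,*S(*a)),'dT',depth(t,*T(*b)), 'res',proj(c,P)-S(*a),proj(t,P)-T(*b))
# plate front corners, top z=.012
for p in((190,289),(785,283)): print('corner',onz(t,*T(*p),.012))
# tray via green mask depth
for cc in(c,t):
    hsv=cv2.cvtColor(cc['pixels'],cv2.COLOR_BGR2HSV); m=cv2.inRange(hsv,(50,100,50),(75,255,255))
    n,l,st,ce=cv2.connectedComponentsWithStats(m); i=1+np.argmax(st[1:,4]); ys,xs=np.where(l==i)
    P=np.array([depth(cc,x,y,0) for x,y in zip(xs,ys) if cc['range_z'][y,x]>0]); print(len(P),np.percentile(P[:,2],[5,50,95]))
    q=P[P[:,2]>.02]
    r=cv2.minAreaRect(P[:,:2].astype(np.float32)*1000); print('all',r)
    if len(q)>10: print('rim',cv2.minAreaRect(q[:,:2].astype(np.float32)*1000),len(q))
    # red parts
    m=cv2.inRange(hsv,(0,150,90),(8,255,255))|cv2.inRange(hsv,(172,150,90),(180,255,255))
    n,l,st,ce=cv2.connectedComponentsWithStats(m); print([(st[i].tolist(),ce[i].round(2).tolist()) for i in range(1,n) if st[i,4]>3])
E
```

```text
brass [0.6066 0.0749 0.0699] dS [0.609  0.0764 0.0707] dT [0.6042 0.0736 0.0688] res [1.0098 0.2291] [-0.3736 -0.7461]
red [0.5571 0.0684 0.0124] dS [0.557  0.0713 0.0149] dT [0.5554 0.0676 0.0143] res [0.5423 0.1111] [-0.1882 -0.3927]
ptr [ 0.5616 -0.0541  0.0197] dS [ 0.564  -0.0584  0.0159] dT [ 0.5633 -0.0543  0.0122] res [-0.1013 -0.0192] [0.0362 0.0784]
knob [ 0.6062 -0.0532  0.078 ] dS [ 0.6007 -0.0413  0.0876] dT [ 0.6018 -0.0538  0.0883] res [0.7244 0.1493] [-0.2751 -0.5739]
blue [ 0.5624 -0.2035  0.0149] dS [ 0.5655 -0.207   0.0119] dT [ 0.5618 -0.2042  0.0128] res [0.3229 0.0512] [-0.1214 -0.2659]
holeL [0.5707 0.1876 0.0142] dS [0.5706 0.1905 0.0171] dT [0.5692 0.1868 0.013 ] res [0.6869 0.1552] [-0.2365 -0.4659]
holeR [ 0.5809 -0.31    0.017 ] dS [ 0.5836 -0.312   0.0153] dT [ 0.5799 -0.3112  0.0147] res [0.4557 0.0654] [-0.1806 -0.3922]
corner [0.5444 0.207  0.012 ]
corner [ 0.5548 -0.3309  0.012 ]
2185 [0.0021 0.0069 0.0305]
all ((349.6540832519531, 300.94659423828125), (101.60855865478516, 122.90277099609375), 79.53020477294922)
rim ((350.04656982421875, 300.5721740722656), (101.3149185180664, 122.17320251464844), 79.10272216796875) 566
[([310, 182, 10, 10, 68], [314.47, 186.15]), ([303, 229, 7, 5, 16], [306.19, 231.0]), ([269, 320, 33, 38, 441], [285.17, 338.08])]
833 [-0.0006  0.0038  0.0261]
all ((347.68035888671875, 296.15283203125), (98.47634887695312, 111.43733215332031), 79.5250473022461)
rim ((347.5198974609375, 295.1173400878906), (96.38251495361328, 111.37623596191406), 79.52618408203125) 58
[([342, 185, 7, 5, 26], [345.15, 187.23]), ([204, 248, 27, 5, 127], [217.15, 249.97])]
```

Heights agree with the text: cap top 70 mm, knob 78 mm, band 12 mm. The fixture's yaw comes out at about 1.1°. Next I'll check the beam face and work out the first move.

```bash
cat >> h.py <<'E'
def go(p,yaw,cmd=None):
    "deltas for target world TCP p, tool yaw (deg); tool assumed as measured"
    s=get_state(); Rm=R.from_quat(s['ee_rot']).as_matrix(); d=Rm.T@(np.array(p)-s['tcp_pos'])
    y=np.degrees(np.arctan2(Rm[1,0],Rm[0,0])); tn=(-(yaw-y)+180)%360-180
    print('pos',s['tcp_pos'].round(4),'yaw',y.round(2),'d',d.round(4),'turn',round(tn,2),'tilt',np.degrees(np.arccos(-Rm[2,2])).round(2),'t',s['clock'])
E
python3 - <<'E'
from m import *
np.set_printoptions(precision=4,suppress=True)
V,U=np.mgrid[0:400,0:640]
for cc in(c,t):
    z=cc['range_z']; uv=np.stack([U,V],-1).reshape(-1,1,2).astype(float)
    p=cv2.undistortPoints(uv,cc['mtx'],np.array([cc['k1'],0,0,0,0.])).reshape(-1,2); zz=z.reshape(-1,1)
    P=(np.c_[p*zz,zz]-cc['t'])@cc['R']; P=P[zz[:,0]>0]
    th=np.radians(1.13); o=np.array([.7003,-.059])
    q=P[:,:2]-o; F=np.c_[q@[np.cos(th),np.sin(th)],q@[-np.sin(th),np.cos(th)],P[:,2]]
    b=F[(abs(F[:,1])<.26)&(abs(F[:,0])<.08)&(F[:,2]>.172)&(F[:,2]<.21)]
    print('front face x pct',len(b),np.percentile(b[:,0],[5,25,50,75]))
    for lo,hi in((-.25,-.1),(-.1,.1),(.1,.25)):
        bb=b[(b[:,1]>lo)&(b[:,1]<hi)]; print(lo,len(bb),np.median(bb[:,0]) if len(bb) else '')
    b=F[(abs(F[:,1])<.27)&(abs(F[:,0])<.05)&(F[:,2]>.21)]; print('top',np.percentile(b[:,0],[2,50,98]),np.percentile(b[:,2],[50,98])); st=b[b[:,2]>.232]; print('studs y',np.histogram(st[:,1],bins=np.arange(-.27,.28,.03)))
go([.606,.0745,.16],181.13)
E
```

```text
front face x pct 1195 [-0.0261 -0.0248 -0.0238 -0.0227]
-0.25 264 -0.02366296234934824
-0.1 445 -0.02367065773337511
0.1 437 -0.023846229691080603
top [-0.0257 -0.007   0.0235] [0.2207 0.2411]
studs y (array([ 0,  0,  0,  9, 32,  0,  0,  0, 19, 32,  0,  0,  0, 20, 38,  0,  0,
        0]), array([-0.27, -0.24, -0.21, -0.18, -0.15, -0.12, -0.09, -0.06, -0.03,
        0.  ,  0.03,  0.06,  0.09,  0.12,  0.15,  0.18,  0.21,  0.24,
        0.27]))
front face x pct 579 [-0.0279 -0.0271 -0.0266 -0.026 ]
-0.25 167 -0.025856193328621328
-0.1 223 -0.026713105089962545
0.1 162 -0.027070034381590176
top [-0.0268 -0.0041  0.0221] [0.219  0.2397]
studs y (array([ 0,  0,  0, 23, 29,  0,  0,  0, 34, 18,  0,  0,  0, 27, 23,  0,  0,
        0]), array([-0.27, -0.24, -0.21, -0.18, -0.15, -0.12, -0.09, -0.06, -0.03,
        0.  ,  0.03,  0.06,  0.09,  0.12,  0.15,  0.18,  0.21,  0.24,
        0.27]))
pos [ 0.24   -0.5219  0.2305] yaw 24.68 d [ 0.5817 -0.3889  0.0713] turn -156.45 tilt 0.1 t 0.1
```

>>> carry_out:
  deltas: [0,0.582,-0.389,0.04,-156.5,0,0.582,-0.389,0.04,-156.5,0,0.582,-0.389,0.04,-156.5,0,0.582,-0.389,0.04,-156.5,0,0.582,-0.389,0.04,-156.5,0,0.582,-0.389,0.04,-156.5,0,0.582,-0.389,0.04,-156.5,0,0.582,-0.389,0.04,-156.5,0,0.582,-0.389,0.04,-156.5,0,0.582,-0.389,0.04,-156.5,0,0.582,-0.389,0.04,-156.5,0,0.582,-0.389,0.04,-156.5,0,0.582,-0.389,0.04,-156.5,0,0.582,-0.389,0.04,-156.5,0,0.582,-0.389,0.04,-156.5,0,0.582,-0.389,0.04,-156.5,0,0.582,-0.389,0.04,-156.5,0,0.582,-0.389,0.04,-156.5,0,0.582,-0.389,0.04,-156.5,0,0.582,-0.389,0.04,-156.5]
  squeeze: 40

```text
clock: 1.77
tcp_pos: [0.6063, 0.0751, 0.1902]
ee_rot: [0.101, 0.995, -0.0, -0.001]
wrist_force: [0.9, -0.6, 0.2]
gripper_width: 0.0854
grip_force: 0.0
```

```bash
python3 -c "
from h import *
go([.606,.0745,.14],181.13)"
```

```text
pos [0.6063 0.0751 0.1902] yaw 168.38 d [ 0.0001 -0.0006  0.0502] turn -12.75 tilt 0.1 t 1.7667
```

>>> carry_out:
  deltas: [0,0,0,0.02,-7,0,0,-0.0005,0.04,-12.7,0,0,-0.0005,0.07,-12.7,0,0,-0.0005,0.1,-12.7,0,0,-0.0005,0.13,-12.7,0,0,-0.0005,0.15,-12.7,0,0,-0.0005,0.157,-12.7,0,0,-0.0005,0.157,-12.7,0.7,0,-0.0005,0.157,-12.7,0.7,0,-0.0005,0.157,-12.7,0.7,0,-0.0005,0.157,-12.7,0.7,0,-0.0005,0.157,-12.7,0.7,0,-0.0005,0.157,-12.7,0.7,0,-0.0005,0.157,-12.7,0.7,0,-0.0005,0.157,-12.7,0.7,0,-0.0005,0.157,-12.7]

```text
clock: 3.1
tcp_pos: [0.6077, 0.074, 0.0359]
ee_rot: [-0.006, 1.0, 0.0, 0.001]
wrist_force: [-0.3, 1.4, 6.5]
gripper_width: 0.029
grip_force: 39.4
```

>>> carry_out:
  deltas: [0.7,0,0,-0.03,0,0.7,0,0,-0.06,0,0.7,0,0,-0.09,0,0.7,0.025,0.022,-0.1,0,0.7,0.05,0.045,-0.1,0,0.7,0.075,0.067,-0.1,0,0.7,0.1,0.089,-0.1,0,0.7,0.125,0.111,-0.1,0,0.7,0.15,0.133,-0.1,0,0.7,0.175,0.156,-0.1,0,0.7,0.2,0.178,-0.1,0,0.7,0.225,0.2,-0.1,0,0.7,0.245,0.218,-0.1,0,0.7,0.256,0.228,-0.1,0,0.7,0.256,0.228,-0.1,0,0.7,0.256,0.228,-0.1,0]

```text
clock: 4.43
tcp_pos: [0.3473, 0.2987, 0.1342]
ee_rot: [-0.006, 1.0, -0.001, 0.0]
wrist_force: [1.1, -0.2, -1.8]
gripper_width: 0.0291
grip_force: 40.1
```

```bash
python3 - <<'E'
from h import *
go([.349,.299,.029],181.13)
c=cam('scene');t=cam('top')
a=cv2.resize(c['pixels'][200:380,220:400],None,fx=2.2,fy=2.2,interpolation=2);b=cv2.resize(t['pixels'][190:290,190:290],(396,396),interpolation=2)
cv2.imwrite('pics/p2.png',np.hstack([a,b]))
E
```

```text
pos [0.3473 0.2987 0.1342] yaw -179.27 d [-0.0016  0.0004  0.1052] turn -0.4 tilt 0.06 t 4.4333
```

View pics/p2.png

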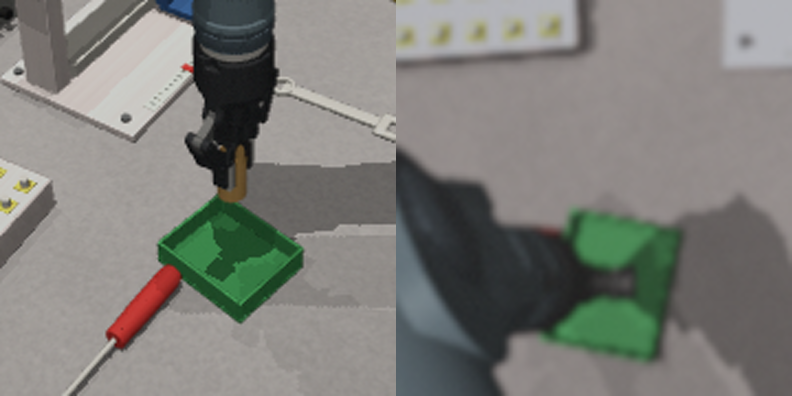

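The capsule hangs upright at about (230,190) in the left half, above the tray. Lowering now.

>>> carry_out:
  deltas: [0.7,-0.001,0,0.03,0,0.7,-0.001,0,0.06,0,0.7,-0.001,0,0.08,0,0.7,-0.001,0,0.092,0,0.7,-0.001,0,0.1,0,0.7,-0.001,0,0.103,0,0.7,-0.001,0,0.105,0,0.7,-0.001,0,0.105,0,0.7,-0.001,0,0.105,0]

```text
clock: 5.28
tcp_pos: [0.3499, 0.2991, 0.0301]
ee_rot: [-0.005, 1.0, 0.0, 0.001]
wrist_force: [0.2, -0.2, -1.7]
gripper_width: 0.0288
grip_force: 40.2
```

>>> carry_out:
  deltas: [0.7,0,0,0.001,0,0.7,0,0,0.002,0,0.7,0,0,0.002,0]

```text
clock: 5.53
tcp_pos: [0.3497, 0.2992, 0.028]
ee_rot: [-0.005, 1.0, 0.0, 0.001]
wrist_force: [0.2, -0.1, 0.4]
gripper_width: 0.0294
grip_force: 40.5
```

>>> carry_out:
  deltas: [0.5,0,0,0,0,0.4,0,0,0,0,0.4,0,0,0,0,0.4,0,0,0,0,0.4,0,0,-0.015,0,0.4,0,0,-0.04,0,0.4,0,0,-0.07,0,0.4,0,0,-0.1,0,0.4,0,0,-0.13,0,0.4,0,0,-0.14,0,0.4,0,0,-0.14,0]

```text
clock: 6.45
tcp_pos: [0.3511, 0.3001, 0.1705]
ee_rot: [-0.005, 1.0, 0.002, 0.003]
wrist_force: [0.1, 0.6, -0.2]
gripper_width: 0.0514
grip_force: 0.0
```

```bash
python3 - <<'E'
from h import *
import math
c=cam('scene')
hsv=cv2.cvtColor(c['pixels'],cv2.COLOR_BGR2HSV); m=cv2.inRange(hsv,(10,110,60),(25,255,255)); m[:,:290]=0; m[:270]=0
ys,xs=np.where(m>0); P=np.array([depth(c,x,y,0) for x,y in zip(xs,ys)]); print(len(P),P.min(0),P.max(0),np.median(P,0)); 
th=math.radians(1.13);o=np.array([.7005,-.059])
W=lambda x,y:(o+[math.cos(th)*x-math.sin(th)*y,math.sin(th)*x+math.cos(th)*y]).round(4)
print('knob',W(-.095,.0076)); go([*W(-.100,.0076),.13],181.13)
E
```

```text
283 [0.33537433 0.28502446 0.00106799] [0.40559158 0.35323707 0.06723615] [0.34590302 0.30769679 0.04374962]
knob [ 0.6054 -0.0533]
pos [0.35   0.2994 0.1684] yaw -179.38 d [-0.2464 -0.3556  0.0386] turn -0.51 tilt 0.19 t 6.5
```

>>> carry_out:
  deltas: [0.3,-0.024,-0.036,0,0,0.3,-0.048,-0.071,0,0,0.3,-0.072,-0.107,0,0,0.3,-0.096,-0.142,0,0,0.3,-0.12,-0.178,0,0,0.3,-0.144,-0.213,0,0,0.3,-0.168,-0.249,0,0,0.3,-0.192,-0.284,0,0,0.3,-0.216,-0.32,0.01,0,0.3,-0.23,-0.345,0.02,-0.5,0.3,-0.2395,-0.3555,0.03,-0.5,0.3,-0.2395,-0.3555,0.03,-0.5,0.3,-0.2395,-0.3555,0.03,-0.5]

```text
clock: 7.58
tcp_pos: [0.5905, -0.0543, 0.1345]
ee_rot: [-0.009, 1.0, 0.001, -0.003]
wrist_force: [-0.4, 0.1, 0.7]
gripper_width: 0.0598
grip_force: 0.0
```

```bash
python3 - <<'E'
from h import *
go([.5934,-.0535,.059],181.13)
c=cam('scene')
cv2.imwrite('pics/p3.png',cv2.resize(c['pixels'][120:250,240:400],None,fx=4.5,fy=4.5,interpolation=2))
E
```

```text
pos [ 0.5905 -0.0543  0.1345] yaw -178.96 d [-0.0033  0.0006  0.0755] turn -0.09 tilt 0.32 t 7.5833
```

View pics/p3.png

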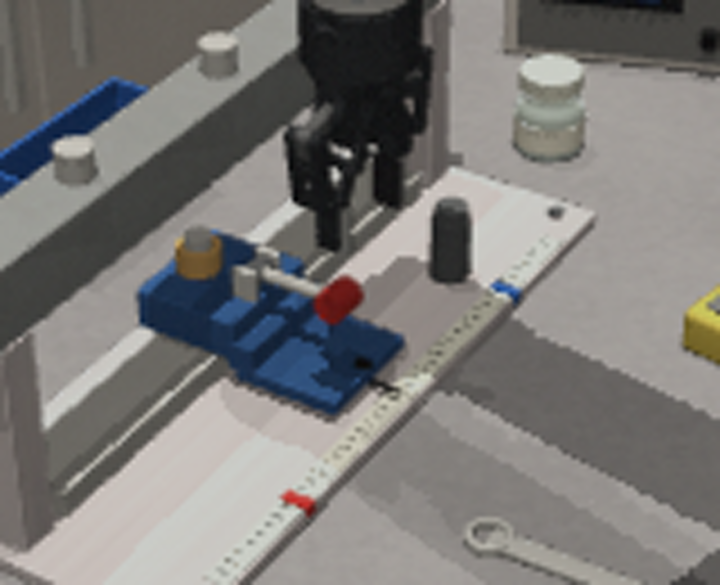

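The fingers, near (330,225) and (385,190), straddle the knob, which is at (340,298). Descending and pinching.

>>> carry_out:
  deltas: [0.3,-0.001,0.0005,0.025,0,0.3,-0.001,0.0005,0.05,0,0.3,-0.001,0.0005,0.068,0,0.3,-0.001,0.0005,0.073,0,0.3,-0.001,0.0005,0.073,0,0.7,-0.001,0.0005,0.073,0,0.75,-0.001,0.0005,0.073,0,0.75,-0.001,0.0005,0.073,0,0.75,-0.001,0.0005,0.073,0,0.75,-0.001,0.0005,0.073,0]

```text
clock: 8.47
tcp_pos: [0.5944, -0.0521, 0.0663]
ee_rot: [-0.01, 1.0, 0.001, 0.002]
wrist_force: [-1.8, 5.3, 5.0]
gripper_width: 0.0251
grip_force: 40.4
```

```bash
python3 - <<'E'
from h import *
go([.5934,-.0535,.059],181.13); print(get_state()['wrist_force'],get_state()['gripper_width'])
E
```

```text
pos [ 0.5944 -0.0521  0.0663] yaw -178.83 d [ 0.0011 -0.0014  0.0073] turn 0.04 tilt 0.24 t 8.4667
[-1.78589405  5.25277448  5.03561024] 0.02513154992631938
```

>>> carry_out:
  deltas: [0.75,0,0,-0.005,0,0.75,-0.001,0,-0.01,0,0.75,-0.002,0,-0.0145,0,0.75,-0.003,0,-0.019,0,0.75,-0.0045,0,-0.024,0,0.75,-0.0065,0,-0.028,0,0.75,-0.009,0,-0.0325,0,0.75,-0.0115,0,-0.0365,0,0.75,-0.0145,0,-0.0405,0,0.75,-0.0175,0,-0.0445,0,0.75,-0.021,0,-0.0475,0,0.75,-0.0245,0,-0.051,0,0.75,-0.0285,0,-0.0535,0,0.75,-0.0325,0,-0.0565,0,0.75,-0.0325,0,-0.0565,0]

```text
clock: 9.72
tcp_pos: [0.6237, -0.0533, 0.1213]
ee_rot: [-0.01, 1.0, -0.0, -0.002]
wrist_force: [-8.0, 2.0, 1.9]
gripper_width: 0.0245
grip_force: 42.9
```

```bash
cat > look.py <<'E'
from h import *
import sys
def reds():
    out={}
    for n in('scene','top'):
        c=cam(n); hsv=cv2.cvtColor(c['pixels'],cv2.COLOR_BGR2HSV)
        m=cv2.inRange(hsv,(0,150,60),(8,255,255))|cv2.inRange(hsv,(172,150,60),(180,255,255))
        k,l,st,ce=cv2.connectedComponentsWithStats(m)
        print(n,[(st[i].tolist(),ce[i].round(2).tolist(),depth(c,*ce[i],1).round(4).tolist()) for i in range(1,k) if st[i,4]>4 and st[i,0]>290]); out[n]=c
    return out
E
python3 - <<'E'
from look import *
s=get_state();print(s['tcp_pos'],s['wrist_force'],s['grip_force'],s['gripper_width'])
o=reds(); c=o['scene']; a=cv2.resize(c['pixels'][110:250,250:390],(560,560),interpolation=2); cv2.imwrite('pics/p4.png',a)
E
```

```text
[ 0.62371286 -0.05328348  0.12130128] [-8.00710042  2.02349083  1.85761028] 42.88838267326355 0.02447525195236569
scene [([312, 166, 3, 8, 20], [312.85, 169.8], [0.6148, -0.0545, 0.1331]), ([303, 229, 7, 6, 17], [306.29, 231.29], [0.5564, 0.0707, 0.0144])]
top []
```

View pics/p4.png

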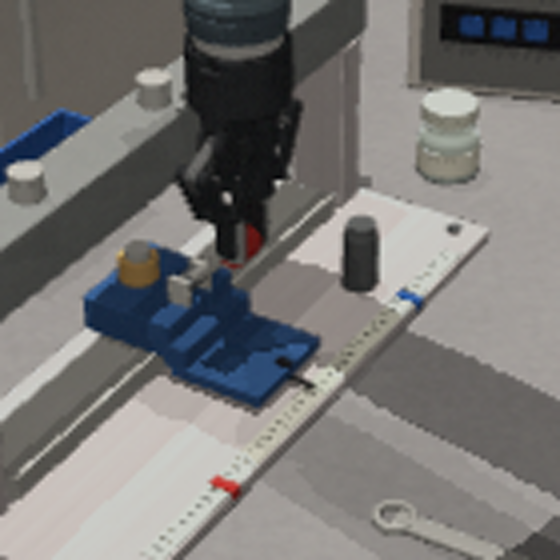

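The knob is at about (245,240), pinched, with the lever at about 1.0 rad. I'll let go, back off, shut the fingers and push the knob from the front.

>>> carry_out:
  deltas: [0.4,0,0,0,0,0.4,0,0,0,0,0.4,0,0,0,0,0.4,0.01,0,0,0,0.4,0.022,0,0,0,1,0.022,0,0,0,1,0.022,0,0,0,1,0.022,0,0,0,1,0.022,0,0,0,1,0.022,0,0,0,1,0.022,0,0,0,1,0.022,0,0,0]

```text
clock: 10.82
tcp_pos: [0.6041, -0.0535, 0.1208]
ee_rot: [-0.01, 1.0, -0.0, 0.0]
wrist_force: [-1.1, -1.0, 0.9]
gripper_width: -0.0002
grip_force: 0.5
```

```bash
python3 - <<'E'
from look import *
s=get_state();print(s['tcp_pos'],s['wrist_force'],s['grip_force'],s['gripper_width'])
th=np.radians(1.13); print('fix x',(s['tcp_pos'][:2]-[.7005,-.059])@[np.cos(th),np.sin(th)])
reds(); go([.6286,-.0545,.121],181.13)
E
```

```text
[ 0.60413357 -0.05354835  0.12077549] [-1.12489843 -1.0167819   0.93179181] 0.4847405757755041 -0.00020989328489047217
fix x -0.09624017853450513
scene [([305, 166, 7, 11, 56], [308.45, 171.41], [0.6223, -0.0426, 0.1315]), ([303, 229, 7, 5, 16], [306.19, 231.12], [0.5559, 0.0719, 0.0161])]
top []
pos [ 0.6041 -0.0535  0.1208] yaw -178.87 d [-0.0244 -0.0014 -0.0002] turn -0.0 tilt 0.03 t 10.9167
```

>>> carry_out:
  deltas: [1,-0.004,-0.001,0,0,1,-0.008,-0.001,0,0,1,-0.011,-0.001,0,0,1,-0.014,-0.001,0,0,1,-0.016,-0.001,0,0,1,-0.018,-0.001,0,0,1,-0.02,-0.001,0,0,1,-0.022,-0.001,0,0,1,-0.022,-0.001,0,0]

```text
clock: 11.67
tcp_pos: [0.6056, -0.0536, 0.1206]
ee_rot: [-0.009, 1.0, -0.001, -0.019]
wrist_force: [-53.4, -0.9, 43.0]
gripper_width: -0.0001
grip_force: 27.2
```

```bash
python3 - <<'E'
from look import *
s=get_state();print(s['tcp_pos'],s['wrist_force'],s['moment'])
th=np.radians(1.13); print('fix x',(s['tcp_pos'][:2]-[.7005,-.059])@[np.cos(th),np.sin(th)])
reds()
E
```

```text
[ 0.60563693 -0.05363998  0.12057082] [-53.40315919  -0.8563829   43.02928274] [-0.11095551 10.40225272  0.01670831]
fix x -0.09473891638105501
scene [([305, 166, 7, 11, 48], [308.23, 171.58], [0.6231, -0.0426, 0.1306]), ([303, 229, 7, 6, 18], [306.44, 231.28], [0.5566, 0.0697, 0.0137])]
top []
```

The push jammed: about 53 N along the lever, so friction is holding the knob and the lever stands lower than I thought. I'll back off and measure the lever angle.

>>> carry_out:
  deltas: [1,0.012,0,0,0,1,0.025,0,0,0,1,0.045,0,0,0,0.4,0.065,0,-0.02,0,0.4,0.065,0,-0.04,0,0.4,0.065,0,-0.04,0]

```text
clock: 12.27
tcp_pos: [0.5624, -0.0557, 0.1646]
ee_rot: [-0.01, 1.0, -0.001, 0.003]
wrist_force: [1.5, -0.2, 1.5]
gripper_width: 0.0359
grip_force: 0.0
```

```bash
python3 - <<'E'
from look import *
s=get_state();print(s['tcp_pos'],s['wrist_force'],s['moment'])
o=reds(); c=o['scene']; a=cv2.resize(c['pixels'][130:220,260:380],(800,600),interpolation=2); cv2.imwrite('pics/p5.png',a)
E
```

```text
[ 0.56241336 -0.05571894  0.16459351] [ 1.51524138 -0.24335553  1.52948623] [-0.02483618 -0.0732804   0.02244602]
scene [([305, 166, 11, 11, 77], [309.68, 170.97], [0.6203, -0.0461, 0.1317]), ([303, 229, 7, 5, 17], [306.35, 231.12], [0.5574, 0.0689, 0.0133])]
top []
```

View pics/p5.png

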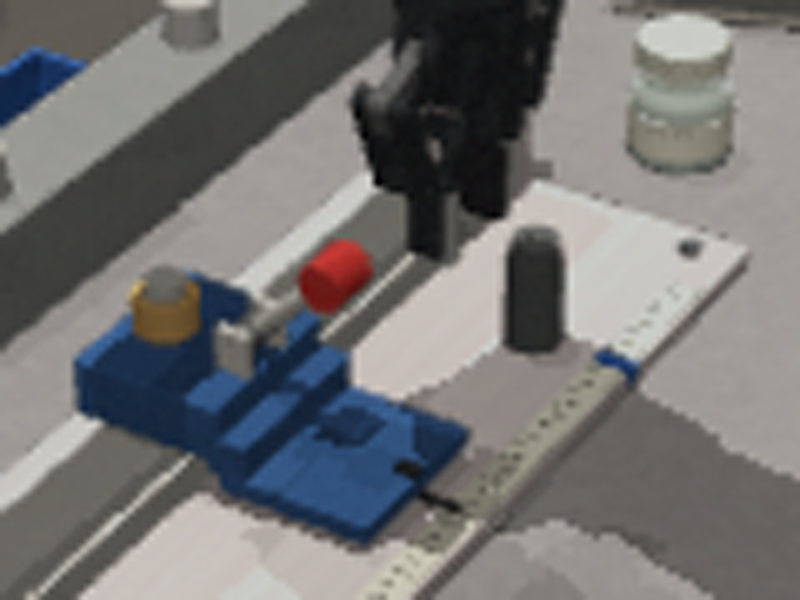

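The knob is at crop (336,277), pixel (310,171), and the pointer tip is at (462,507). Now fit q.

```bash
cat >> h.py <<'E'
TH=np.radians(1.13);O=np.array([.7005,-.059])
def W(x,y,z=0): return np.array([O[0]+np.cos(TH)*x-np.sin(TH)*y,O[1]+np.sin(TH)*x+np.cos(TH)*y,z])
def FX(p): d=np.array(p[:2])-O; return d@[np.cos(TH),np.sin(TH)],d@[-np.sin(TH),np.cos(TH)]
def knob(q,y): return W(-.03-.065*np.cos(q),y,.078+.065*np.sin(q))
E
python3 - <<'E'
from m import *
print('q0 pred',proj(c,knob(0,.0076)),'ptr',proj(c,W(-.139,.0076,.0185)))
for q in(.6,.7,.8,.9,1.0,1.1): print(q,proj(c,knob(q,.0076)).round(1))
E
```

```text
q0 pred [315.55185066 186.42208641] ptr [328.17137155 206.92966695]
0.6 [312.1 175.1]
0.7 [311.  173.2]
0.8 [309.7 171.5]
0.9 [308.2 169.8]
1.0 [306.7 168.2]
1.1 [305.1 166.7]
```

q is about 0.77. I'll push again with shut fingers, but follow the knob's arc forwards and upwards so that friction helps.

>>> carry_out:
  deltas: [1,0,0.0025,0.02,0,1,0,0.0025,0.045,0,1,0,0.0025,0.0525,0,1,0,0.0025,0.0525,0,1,-0.015,0.0025,0.0525,0,1,-0.03,0.0025,0.0525,0,1,-0.036,0.0025,0.0525,0,1,-0.038,0.0025,0.0525,0,1,-0.038,0.0025,0.0525,0]

```text
clock: 13.12
tcp_pos: [0.5993, -0.0521, 0.1086]
ee_rot: [-0.01, 1.0, -0.0, 0.0]
wrist_force: [-0.8, 0.6, 0.4]
gripper_width: 0.0003
grip_force: 0.0
```

```bash
python3 - <<'E'
from look import *
s=get_state();print(s['tcp_pos'],s['wrist_force'],FX(s['tcp_pos']),s['gripper_width'])
E
```

```text
[ 0.59934712 -0.05212096  0.10863996] [-0.79818475  0.5643698   0.39597391] (np.float64(-0.10099754736343981), np.float64(0.008872528462571026)) 0.0002605624676726666
```

>>> carry_out:
  deltas: [1,-0.004,0,0,0,1,-0.0075,0,-0.003,0,1,-0.0105,0,-0.006,0,1,-0.013,0,-0.008,0,1,-0.016,0,-0.0105,0,1,-0.019,0,-0.0125,0,1,-0.022,0,-0.014,0,1,-0.022,0,-0.014,0]

```text
clock: 13.78
tcp_pos: [0.6201, -0.0516, 0.1234]
ee_rot: [-0.01, 1.0, -0.0, -0.001]
wrist_force: [-4.1, 0.3, 5.3]
gripper_width: 0.0003
grip_force: 2.7
```

```bash
python3 - <<'E'
from look import *
s=get_state();print(s['tcp_pos'],s['wrist_force'],FX(s['tcp_pos']),s['moment'],R.from_quat(s['ee_rot']).as_matrix()[:,2]);reds()
E
```

```text
[ 0.62007409 -0.05159452  0.12343913] [-4.11740351  0.31438462  5.33545937] (np.float64(-0.08026423049970058), np.float64(0.008990116694916526)) [-0.00972959  0.99147719 -0.02651574] [-1.10084009e-03 -3.11329495e-04 -9.99999346e-01]
scene [([300, 163, 7, 9, 43], [303.58, 167.16], [0.6385, -0.0416, 0.1412]), ([303, 229, 7, 6, 17], [306.29, 231.29], [0.5569, 0.07, 0.0137])]
top []
```

>>> carry_out:
  deltas: [1,-0.002,0,-0.0012,0,1,-0.004,0,-0.0024,0,1,-0.006,0,-0.0035,0,1,-0.008,0,-0.0045,0,1,-0.008,0,-0.0045,0]

```text
clock: 14.3
tcp_pos: [0.6294, -0.0515, 0.1274]
ee_rot: [-0.01, 1.0, -0.0, 0.001]
wrist_force: [-2.8, 0.3, 2.3]
gripper_width: 0.0002
grip_force: 1.5
```

```bash
python3 - <<'E'
from look import *
s=get_state();print(s['tcp_pos'],s['wrist_force'],FX(s['tcp_pos']),s['moment'],R.from_quat(s['ee_rot']).as_matrix()[:,2]);o=reds();c=o['scene']; a=cv2.resize(c['pixels'][130:220,260:380],(800,600),interpolation=2); cv2.imwrite('pics/p6.png',a)
for q in(1.,1.1,1.2,1.3): print(q,proj(c,W(-.03-.065*np.cos(q),.0206,.078+.065*np.sin(q))).round(1))
E
```

```text
[ 0.62939375 -0.05149139  0.12735636] [-2.77087241  0.32610394  2.28441307] (np.float64(-0.07094434668098817), np.float64(0.008909432793325855)) [ 4.94972254e-04  5.43077846e-01 -1.31578326e-04] [ 1.12339367e-03 -2.05752135e-04 -9.99999348e-01]
scene [([298, 161, 6, 9, 43], [300.7, 165.26], [0.6489, -0.0421, 0.1439]), ([303, 229, 7, 6, 18], [306.44, 231.28], [0.5569, 0.0692, 0.0132])]
top []
1.0 [304.3 170.3]
1.1 [302.6 168.8]
1.2 [300.9 167.4]
1.3 [299.1 166.3]
```

View pics/p6.png

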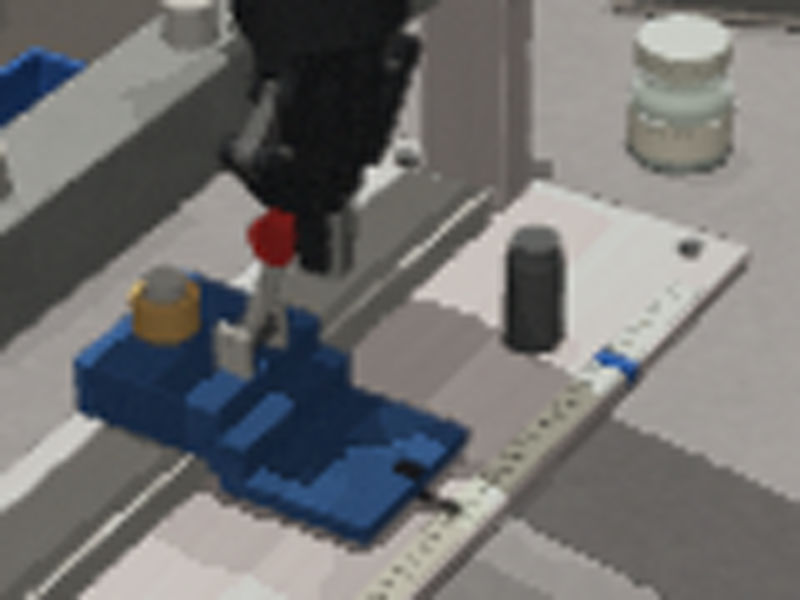

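The knob's cap is at crop (270,237), so q is about 1.2. The arm's compliance is about 3 N/mm, so a few more mm is safe.

>>> carry_out:
  deltas: [1,-0.0015,0,-0.0005,0,1,-0.003,0,-0.001,0,1,-0.0045,0,-0.001,0,1,-0.006,0,-0.001,0,1,-0.006,0,-0.001,0,1,-0.006,0,-0.001,0]

```text
clock: 14.9
tcp_pos: [0.6352, -0.0513, 0.1277]
ee_rot: [-0.01, 1.0, -0.0, 0.0]
wrist_force: [-0.9, 0.6, 1.2]
gripper_width: -0.0002
grip_force: 0.7
```

```bash
python3 - <<'E'
from look import *
s=get_state();print(s['tcp_pos'],s['wrist_force'],FX(s['tcp_pos']),s['moment'],R.from_quat(s['ee_rot']).as_matrix()[:,2]);o=reds()
E
```

```text
[ 0.63523625 -0.0513044   0.12770692] [-0.87368467  0.58724771  1.22603885] (np.float64(-0.06509929518149463), np.float64(0.00898116328677838)) [-0.00733034  0.27645329  0.05976071] [ 7.07063805e-04 -2.41288768e-05 -9.99999750e-01]
scene [([296, 161, 7, 8, 41], [299.02, 164.29], [0.6555, -0.043, 0.1445]), ([303, 229, 7, 6, 17], [306.29, 231.29], [0.5572, 0.0695, 0.0132])]
top []
```

The lever is fully up: the knob went back another 6.6 mm under low force. Next I'll come down on the right of the front plate.

>>> carry_out:
  deltas: [1,0.012,0,0,0,1,0.027,0,0,0,1,0.027,-0.03,0,0,1,0.027,-0.06,0,0,1,0.027,-0.084,0,0,1,0.027,-0.084,0.03,0,1,0.027,-0.084,0.06,0,1,0.027,-0.084,0.085,0,1,0.027,-0.084,0.1,0,1,0.027,-0.084,0.105,0,1,0.027,-0.084,0.105,0,1,0.027,-0.084,0.105,0]

```text
clock: 16.0
tcp_pos: [0.6102, -0.136, 0.0234]
ee_rot: [-0.01, 1.0, -0.0, 0.001]
wrist_force: [0.0, 0.1, 0.0]
gripper_width: 0.0001
grip_force: 0.0
```

```bash
cat > lever.py <<'E'
from look import *
s=get_state();print(s['tcp_pos'],s['wrist_force'],FX(s['tcp_pos']));o=reds()
E
python3 lever.py
```

```text
[ 0.61017316 -0.13598604  0.02344813] [0.02782637 0.08076126 0.040479  ] (np.float64(-0.09182751082505354), np.float64(-0.07518973335213618))
scene [([296, 158, 10, 11, 69], [300.57, 162.99], [0.6502, -0.0435, 0.1506]), ([303, 229, 7, 6, 17], [306.29, 231.29], [0.5567, 0.0703, 0.014])]
top [([344, 165, 7, 7, 44], [346.66, 167.93], [0.6532, -0.0561, 0.1516])]
```

>>> carry_out:
  deltas: [1,0,0.01,0.002,0,1,0,0.02,0.002,0,1,0,0.028,0.002,0,1,0,0.036,0.002,0,1,0,0.044,0.002,0,1,0,0.052,0.002,0,1,0,0.06,0.002,0,1,0,0.068,0.002,0,1,0,0.076,0.002,0,1,0,0.084,0.002,0,1,0,0.092,0.002,0,1,0,0.1,0.002,0,1,0,0.107,0.002,0,1,0,0.113,0.002,0,1,0,0.119,0.002,0,1,0,0.124,0.002,0,1,0,0.129,0.002,0,1,0,0.133,0.002,0,1,0,0.135,0.002,0,1,0,0.135,0.002,0]

```text
clock: 17.77
tcp_pos: [0.6065, -0.0001, 0.0205]
ee_rot: [-0.01, 1.0, 0.0, -0.0]
wrist_force: [1.2, -0.3, 1.9]
gripper_width: -0.0002
grip_force: 0.7
```

```bash
python3 - <<'E'
from lever import *
c=o['scene'];t=o['top']
a=cv2.resize(c['pixels'][190:250,265:345],(800,600),interpolation=2); cv2.imwrite('pics/p7.png',a)
E
```

```text
[ 6.06474750e-01 -7.13398273e-05  2.05296890e-02] [ 1.23560053 -0.29122155  1.87418543] (np.float64(-0.09284483543749504), np.float64(0.06077146642335209))
scene [([303, 229, 7, 6, 18], [306.44, 231.28], [0.5563, 0.07, 0.014])]
top []
```

View pics/p7.png

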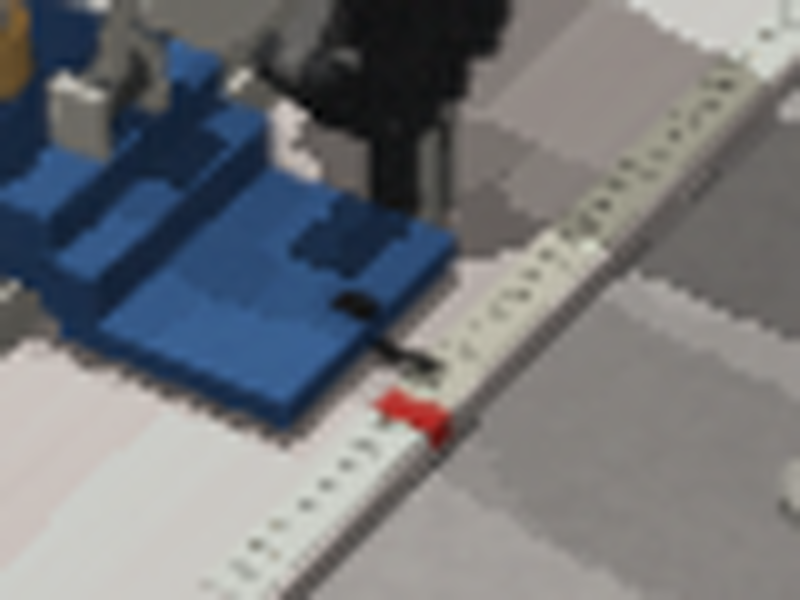

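The pointer tip is at crop (432,366). The band's top face runs from (378,402) to about (450,425), with its centre at about (412,412).

```bash
python3 - <<'E'
from m import *
C=lambda x,y:(265+(x+.5)/10-.5,190+(y+.5)/10-.5)
for n,p,z in(('tip',(434,367),.0185),('line',(378,344),.0185),('red',(412,412),.0125),('redcorner L',(375,404),.0125),('redcorner far',(395,390),.0125),('red near',(430,440),.0125),('red nr',(452,412),.0125)):
    print(n,np.round(FX(onz(c,*C(*p),z)),4))
print('t red',FX(onz(t,*T(344,278),.0125)),'t ptr0',FX(onz(t,*T(479,271),.0185)),'s ptr0',FX(onz(c,*S(543,335),.0185)))
E
```

```text
tip [-0.1362  0.1154]
line [-0.1168  0.1151]
red [-0.1376  0.1294]
redcorner L [-0.1267  0.132 ]
redcorner far [-0.1282  0.1238]
red near [-0.1487  0.137 ]
red nr [-0.1474  0.1235]
t red (np.float64(-0.14229759599944505), np.float64(0.1295313820985958)) t ptr0 (np.float64(-0.13824608207134345), np.float64(0.007700295810218985)) s ptr0 (np.float64(-0.13823497768421578), np.float64(0.006157518189048186))
```

The pointer is 14 to 14.5 mm short. Pushing that far, slowly.

>>> carry_out:
  deltas: [1,0,0.003,0,0,1,0,0.006,0,0,1,0,0.009,0,0,1,0,0.011,0,0,1,0,0.013,0,0,1,0,0.0145,0,0,1,0,0.0145,0,0,1,0,0.0145,0,0]

```text
clock: 18.53
tcp_pos: [0.6063, 0.0143, 0.0207]
ee_rot: [-0.01, 1.0, 0.001, -0.0]
wrist_force: [0.6, 0.4, -0.3]
gripper_width: -0.0002
grip_force: 0.1
```

>>> carry_out:
  deltas: [1,0,-0.01,0,0,1,0.01,-0.025,-0.01,0,1,0.03,-0.03,-0.04,0,1,0.05,-0.03,-0.08,0,0.3,0.06,-0.03,-0.12,0,0.3,0.06,-0.03,-0.15,0,0.3,0.06,-0.03,-0.15,0,0.3,0.06,-0.03,-0.15,0]

```text
clock: 19.2
tcp_pos: [0.5495, -0.0182, 0.1738]
ee_rot: [-0.01, 1.0, -0.0, 0.004]
wrist_force: [0.2, 0.4, 0.4]
gripper_width: 0.0485
grip_force: 0.0
```

```bash
python3 - <<'E'
from lever import *
c=o['scene'];t=o['top']
a=cv2.resize(c['pixels'][215:245,285:325],(400,300),interpolation=2);a=np.vstack([a,cv2.resize(c['pixels'][145:175,265:305],(400,300),interpolation=2)])
b=cv2.resize(t['pixels'][150:210,290:330],(400,600),interpolation=2);cv2.imwrite('pics/p8.png',np.hstack([a,b]))
E
```

```text
[ 0.54945476 -0.01822754  0.17384316] [0.17510767 0.35581521 0.39266906] (np.float64(-0.15021179746387572), np.float64(0.043743289445824465))
scene [([303, 230, 7, 5, 18], [306.61, 231.33], [0.5563, 0.0692, 0.0133])]
top [([304, 166, 6, 6, 31], [306.87, 168.29], [0.6508, 0.0747, 0.1519])]
```

View pics/p8.png

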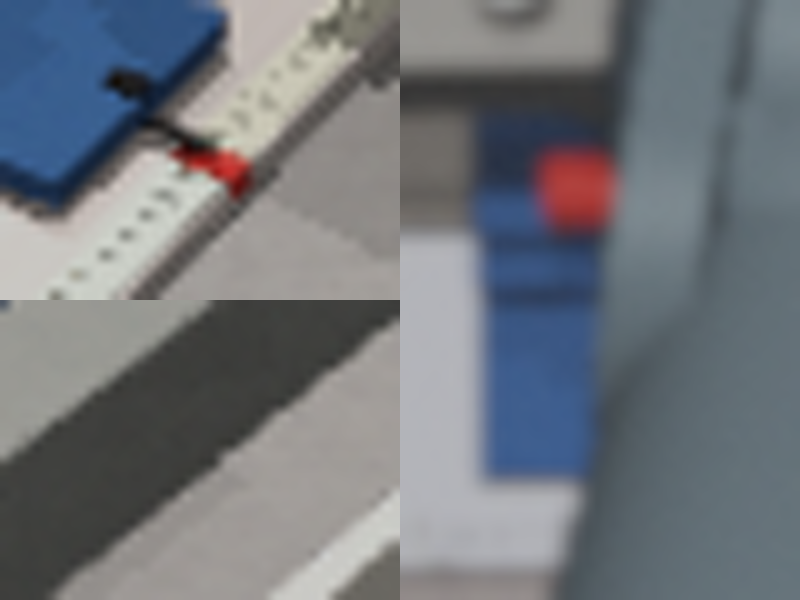

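That was my last picture; I have used up the allowance (11 viewed, one over), so from here I work with numbers only. The pointer tip is at crop (206,144), on the band's right-hand part.

```bash
python3 - <<'E'
from h import *
c=cam('scene')
C=lambda x,y:(285+(x+.5)/10-.5,215+(y+.5)/10-.5)
for p in((206,144),(195,137),(148,118)): print(np.round(FX(onz(c,*C(*p),.0185)),4))
hsv=cv2.cvtColor(c['pixels'],cv2.COLOR_BGR2HSV)
for nm,m,z in(('dark',c['pixels'].max(2)<75,.0185),('red',((hsv[...,0]<8)|(hsv[...,0]>172))&(hsv[...,1]>130)&(hsv[...,2]>60),.0125)):
    ys,xs=np.where(m[222:242,290:318]); 
    for x,y in zip(xs+290,ys+222): print(nm,x,y,c['pixels'][y,x],np.round(FX(onz(c,x,y,z)),4))
E
```

```text
[-0.1359  0.1296]
[-0.1315  0.1286]
[-0.1153  0.1285]
dark 296 222 [47 37 35] [-0.0961  0.1172]
dark 297 222 [47 39 35] [-0.0986  0.1157]
dark 298 222 [56 43 36] [-0.1011  0.1142]
dark 302 222 [60 38 21] [-0.111   0.1082]
dark 303 222 [58 39 27] [-0.1135  0.1067]
dark 304 222 [73 65 63] [-0.116   0.1052]
dark 296 223 [21 23 22] [-0.0987  0.121 ]
dark 297 223 [25 28 27] [-0.1012  0.1195]
dark 298 223 [30 30 32] [-0.1036  0.118 ]
dark 299 223 [31 25 24] [-0.1061  0.1165]
dark 300 223 [61 38 23] [-0.1086  0.115 ]
dark 301 223 [62 39 22] [-0.111   0.1135]
dark 302 223 [57 38 27] [-0.1135  0.112 ]
dark 303 223 [73 66 63] [-0.116   0.1105]
dark 297 224 [48 31 20] [-0.1037  0.1232]
dark 298 224 [45 35 28] [-0.1062  0.1217]
dark 299 224 [39 26 16] [-0.1086  0.1202]
dark 300 224 [58 36 21] [-0.1111  0.1187]
dark 301 224 [58 38 25] [-0.1136  0.1173]
dark 299 225 [55 34 19] [-0.1111  0.124 ]
dark 300 225 [58 40 27] [-0.1136  0.1225]
dark 301 225 [73 67 63] [-0.116  0.121]
dark 298 226 [64 40 22] [-0.1112  0.1292]
dark 299 226 [56 36 23] [-0.1136  0.1277]
dark 300 226 [59 50 47] [-0.1161  0.1262
[... 1464 characters left out ...]
1293]
red 305 230 [ 27  31 105] [-0.134   0.1278]
red 306 230 [ 40  44 124] [-0.1364  0.1263]
red 307 230 [ 79  88 195] [-0.1389  0.1248]
red 304 231 [ 55  61 172] [-0.134   0.1329]
red 305 231 [ 41  44 164] [-0.1364  0.1315]
red 306 231 [ 41  45 168] [-0.1388  0.13  ]
red 307 231 [ 54  58 196] [-0.1413  0.1285]
red 308 231 [ 54  60 193] [-0.1437  0.127 ]
red 309 231 [ 66  73 171] [-0.1461  0.1256]
red 306 232 [ 51  56 147] [-0.1412  0.1337]
red 307 232 [ 45  49 178] [-0.1437  0.1322]
red 308 232 [ 43  48 171] [-0.1461  0.1307]
red 309 232 [31 32 98] [-0.1485  0.1292]
red 308 233 [ 21  25 106] [-0.1485  0.1344]
red 309 233 [28 30 88] [-0.1509  0.1329]
red 308 234 [38 41 94] [-0.1508  0.138 ]
```

The pointer reads 0.1305 and the band's middle 0.1295, so it is inside by about 1 mm. Now to pinch the raised knob from the front and draw it down.

>>> carry_out:
  deltas: [0.3,0.01,0.03,0,0,0.3,0.01,0.06,0.02,0,0.3,0,0.08,0.04,0,0.3,-0.02,0.087,0.05,0,0.3,-0.047,0.087,0.05,0,0.3,-0.047,0.087,0.05,0,0.3,-0.047,0.087,0.05,0]

```text
clock: 19.93
tcp_pos: [0.5921, 0.0705, 0.1184]
ee_rot: [-0.01, 1.0, 0.0, -0.002]
wrist_force: [-0.6, -0.2, -0.2]
gripper_width: 0.0595
grip_force: 0.0
```

```bash
python3 lever.py
```

```text
[0.59206629 0.07054502 0.11835467] [-0.55993136 -0.16247107 -0.23636669] (np.float64(-0.10585787351831934), np.float64(0.13165824565099465))
scene [([303, 230, 7, 5, 18], [306.61, 231.33], [0.5563, 0.0693, 0.0133])]
top []
```

>>> carry_out:
  deltas: [0.3,-0.015,0,-0.003,0,0.3,-0.028,0,-0.003,0,0.3,-0.036,0,-0.003,0,0.3,-0.041,0,-0.003,0,0.3,-0.042,0,-0.003,0,0.3,-0.042,0,-0.003,0]

```text
clock: 20.53
tcp_pos: [0.6338, 0.071, 0.1237]
ee_rot: [-0.01, 1.0, -0.0, -0.0]
wrist_force: [0.2, 0.2, -0.1]
gripper_width: 0.0598
grip_force: 0.0
```

>>> carry_out:
  deltas: [0.3,-0.002,0,0,0,0.3,-0.003,0,0,0,0.6,-0.003,0,0,0,0.6,-0.003,0,0,0,0.66,-0.003,0,0,0,0.75,-0.003,0,0,0,0.75,-0.003,0,0,0,0.75,-0.003,0,0,0,0.75,-0.003,0,0,0]
  squeeze: 50

```text
clock: 21.28
tcp_pos: [0.6372, 0.0716, 0.1241]
ee_rot: [-0.01, 1.0, 0.0, -0.0]
wrist_force: [-2.5, 2.0, 4.2]
gripper_width: 0.024
grip_force: 49.0
```

```bash
python3 lever.py
```

```text
[0.63716618 0.0716256  0.12409998] [-2.51990091  2.04489647  4.19629584] (np.float64(-0.060745447932770424), np.float64(0.13184919691069244))
scene [([303, 230, 7, 5, 18], [306.61, 231.33], [0.5554, 0.0706, 0.0147])]
top []
```

>>> carry_out:
  deltas: [0.75,0.003,0,0.0005,0,0.75,0.006,0,0.0015,0,0.75,0.009,0,0.003,0,0.75,0.012,0,0.004,0,0.75,0.015,0,0.0055,0,0.75,0.018,0,0.0075,0,0.75,0.021,0,0.0095,0,0.75,0.024,0,0.0115,0,0.75,0.024,0,0.0115,0]

```text
clock: 22.13
tcp_pos: [0.6156, 0.0708, 0.1122]
ee_rot: [-0.01, 1.0, 0.0, 0.002]
wrist_force: [6.8, 2.8, -4.1]
gripper_width: 0.023
grip_force: 49.0
```

```bash
python3 - <<'E'
from lever import *
c=o['scene']
for q in (.8,.9,1.,1.1,1.2,1.3):print(q,proj(c,W(-.03-.065*np.cos(q),.13,.078+.065*np.sin(q))).round(1))
print(s['grip_force'],s['gripper_width'])
hsv=cv2.cvtColor(c['pixels'],cv2.COLOR_BGR2HSV); m=(((hsv[...,0]<8)|(hsv[...,0]>172))&(hsv[...,1]>100)&(hsv[...,2]>40)); ys,xs=np.where(m[150:225,250:320]); print(list(zip(xs+250,ys+150)))
E
```

```text
[0.61560936 0.07080121 0.11224598] [ 6.81153147  2.75072436 -4.09619223] (np.float64(-0.08231432768211688), np.float64(0.13145008718281861))
scene [([303, 230, 7, 4, 17], [306.53, 231.18], [0.5561, 0.07, 0.0145])]
top []
0.8 [285.8 192.3]
0.9 [284.2 190.5]
1.0 [282.6 188.8]
1.1 [280.9 187.3]
1.2 [279.1 185.9]
1.3 [277.2 184.6]
49.0388560295105 0.022976636052764544
[(np.int64(282), np.int64(183)), (np.int64(283), np.int64(183)), (np.int64(284), np.int64(183)), (np.int64(282), np.int64(184)), (np.int64(283), np.int64(184)), (np.int64(284), np.int64(184)), (np.int64(284), np.int64(185)), (np.int64(277), np.int64(190)), (np.int64(277), np.int64(191)), (np.int64(278), np.int64(191)), (np.int64(279), np.int64(191)), (np.int64(280), np.int64(191)), (np.int64(278), np.int64(192)), (np.int64(279), np.int64(192)), (np.int64(280), np.int64(192)), (np.int64(278), np.int64(193)), (np.int64(279), np.int64(193)), (np.int64(280), np.int64(193)), (np.int64(280), np.int64(194))]
```

The lever follows: the knob shows around (281,188), so q is about 1.0. Regripping deeper before swinging it down.

>>> carry_out:
  deltas: [0.45,0,0,0,0,0.45,0,0,0,0,0.45,-0.003,0,0,0,0.45,-0.006,0,0,0,0.45,-0.009,0,0,0,0.45,-0.009,0,0,0,0.75,-0.009,0,0,0,0.75,-0.009,0,0,0,0.75,-0.009,0,0,0,0.75,-0.009,0,0,0,0.75,-0.009,0,0,0]

```text
clock: 23.15
tcp_pos: [0.6222, 0.071, 0.1123]
ee_rot: [-0.01, 1.0, -0.0, -0.0]
wrist_force: [-0.6, 0.4, 0.3]
gripper_width: 0.0245
grip_force: 49.1
```

```bash
python3 - <<'E'
from lever import *
print(s['grip_force'],s['gripper_width'])
c=o['scene']
m=c['pixels'].max(2)<75
for y in range(226,231): print([(x,c['pixels'][y,x].max(),np.round(FX(onz(c,x,y,.0185))[1],4)) for x in range(298,308) if m[y,x]])
E
```

```text
[0.62223133 0.07100348 0.11230295] [-0.63855853  0.35110363  0.34372041] (np.float64(-0.07568966086719053), np.float64(0.13152172598904727))
scene [([303, 230, 7, 4, 16], [306.5, 231.25], [0.5569, 0.0689, 0.013])]
top []
49.10923361778259 0.02453142411457953
[(298, np.uint8(61), np.float64(0.1292)), (299, np.uint8(55), np.float64(0.1277)), (300, np.uint8(41), np.float64(0.1262)), (301, np.uint8(52), np.float64(0.1248))]
[(298, np.uint8(58), np.float64(0.1329)), (299, np.uint8(52), np.float64(0.1314)), (300, np.uint8(19), np.float64(0.13)), (301, np.uint8(27), np.float64(0.1285)), (302, np.uint8(44), np.float64(0.127))]
[(298, np.uint8(74), np.float64(0.1366)), (302, np.uint8(57), np.float64(0.1307)), (303, np.uint8(27), np.float64(0.1292)), (304, np.uint8(52), np.float64(0.1277)), (305, np.uint8(71), np.float64(0.1263))]
[(304, np.uint8(34), np.float64(0.1314)), (305, np.uint8(20), np.float64(0.13))]
[]
```

The pointer reads about 0.1295, right at the band's middle. Swinging down.

>>> carry_out:
  deltas: [0.75,0.003,0,0.002,0,0.75,0.0055,0,0.004,0,0.75,0.008,0,0.006,0,0.75,0.0102,0,0.008,0,0.75,0.0145,0,0.013,0,0.75,0.0185,0,0.018,0,0.75,0.022,0,0.0235,0,0.75,0.0247,0,0.0295,0,0.75,0.027,0,0.0355,0,0.75,0.0285,0,0.042,0,0.75,0.0295,0,0.048,0,0.75,0.03,0,0.055,0,0.75,0.03,0,0.06,0,0.75,0.03,0,0.06,0]

```text
clock: 24.42
tcp_pos: [0.5943, 0.0703, 0.0531]
ee_rot: [-0.01, 1.0, -0.0, 0.002]
wrist_force: [1.8, 1.1, 4.2]
gripper_width: 0.0248
grip_force: 55.7
```

```bash
python3 - <<'E'
from lever import *
print(s['grip_force'],s['gripper_width'])
c=o['scene']
for q in (0,.1,.2,.3,.5):print(q,proj(c,knob(q,.1295)).round(1))
hsv=cv2.cvtColor(c['pixels'],cv2.COLOR_BGR2HSV); m=(((hsv[...,0]<8)|(hsv[...,0]>172))&(hsv[...,1]>100)&(hsv[...,2]>40)); ys,xs=np.where(m[150:225,250:320]); print(list(zip((xs+250).tolist(),(ys+150).tolist())))
E
```

```text
[0.59429853 0.07034722 0.0531466 ] [1.79564126 1.07483766 4.23125724] (np.float64(-0.10362996242305124), np.float64(0.13141645543801486))
scene [([296, 203, 2, 3, 5], [296.4, 204.2], [0.5943, 0.0609, 0.0894]), ([303, 230, 7, 4, 17], [306.53, 231.18], [0.5569, 0.0688, 0.0133])]
top []
55.67779183387756 0.024822346091630563
0 [292.4 207.8]
0.1 [292.2 205.9]
0.2 [291.9 204. ]
0.3 [291.3 202. ]
0.5 [289.6 198. ]
[(290, 203), (291, 203), (296, 203), (297, 203), (290, 204), (291, 204), (296, 204), (297, 204), (291, 205), (292, 205), (296, 205), (297, 205), (296, 206)]
```

Now release, rise, shut the fingers and press the knob's top to be sure it is fully down.

>>> carry_out:
  deltas: [0.45,0,0,0,0,0.4,0,0,0,0,0.4,0,0,0,0,0.4,0,0,-0.015,0,0.4,0,0,-0.04,0,0.4,0,0,-0.065,0,1,-0.002,0,-0.075,0,1,-0.004,0,-0.075,0,1,-0.004,0,-0.075,0,1,-0.004,0,-0.075,0,1,-0.004,0,-0.06,0,1,-0.004,0,-0.05,0,1,-0.004,0,-0.044,0,1,-0.004,0,-0.04,0,1,-0.004,0,-0.037,0,1,-0.004,0,-0.034,0,1,-0.004,0,-0.034,0]

```text
clock: 25.93
tcp_pos: [0.5936, 0.0704, 0.0879]
ee_rot: [-0.01, 1.0, -0.0, -0.002]
wrist_force: [-13.2, -1.1, 17.5]
gripper_width: 0.0002
grip_force: 10.7
```

>>> carry_out:
  deltas: [1,0,0,-0.03,0,1,0,0,-0.06,0,1,0.04,0,-0.09,0,1,0.08,-0.03,-0.11,0,0,0.1,-0.07,-0.12,0,0,0.12,-0.11,-0.12,0,0,0.13,-0.15,-0.12,0,0,0.14,-0.19,-0.12,0,0,0.14,-0.23,-0.12,0,0,0.14,-0.27,-0.12,0,0,0.14,-0.3,-0.12,0,0,0.14,-0.3,-0.12,0,0,0.14,-0.3,-0.12,0]

```text
clock: 27.02
tcp_pos: [0.4625, -0.2352, 0.2062]
ee_rot: [-0.008, 1.0, -0.001, 0.001]
wrist_force: [-0.4, 0.6, -0.5]
gripper_width: 0.0855
grip_force: 0.0
```

```bash
python3 - <<'E'
from lever import *
c=o['scene'];t=o['top']
for n,k in(('scene',c),('top',t)):
  print(n,[(q,proj(k,knob(q,.1295)).round(1).tolist()) for q in (0,.1,.2)])
m=c['pixels'].max(2)<75
for y in range(226,231): print([(x,c['pixels'][y,x].max(),np.round(FX(onz(c,x,y,.0185))[1],4)) for x in range(298,308) if m[y,x]])
print(t['pixels'][196:210,304:318].min(2)); print(t['pixels'][196:210,304:318,2].astype(int)-t['pixels'][196:210,304:318,1])
hsv=cv2.cvtColor(c['pixels'],cv2.COLOR_BGR2HSV); b=cv2.inRange(hsv,(10,110,60),(25,255,255)); b[:,:290]=0; b[:270]=0
ys,xs=np.where(b>0); P=np.array([depth(c,x,y,0) for x,y in zip(xs,ys)]); P=P[P[:,2]>.055]; print(len(P),np.median(P,0))
E
```

```text
[ 0.462538   -0.23517221  0.20618637] [-0.4007183   0.57176819 -0.53318787] (np.float64(-0.2413900066034702), np.float64(-0.171445114573167))
scene [([303, 230, 7, 5, 17], [306.59, 231.41], [0.5549, 0.0714, 0.0152])]
top [([307, 186, 6, 5, 27], [309.74, 187.89], [0.5992, 0.0677, 0.0872])]
scene [(0, [292.4, 207.8]), (0.1, [292.2, 205.9]), (0.2, [291.9, 204.0])]
top [(0, [309.7, 187.4]), (0.1, [309.5, 186.9]), (0.2, [309.4, 186.2])]
[(298, np.uint8(63), np.float64(0.1292)), (299, np.uint8(55), np.float64(0.1277)), (300, np.uint8(44), np.float64(0.1262)), (301, np.uint8(55), np.float64(0.1248))]
[(298, np.uint8(56), np.float64(0.1329)), (299, np.uint8(51), np.float64(0.1314)), (300, np.uint8(20), np.float64(0.13)), (301, np.uint8(31), np.float64(0.1285)), (302, np.uint8(51), np.float64(0.127))]
[(298, np.uint8(73), np.float64(0.1366)), (302, np.uint8(63), np.float64(0.1307)), (303, np.uint8(33), np.float64(0.1292)), (304, np.uint8(62), np.float64(0.1277))]
[(304, np.uint8(43), np.float64(0.1314)), (305, np.uint8(23), np.float64(0.13))]
[]
[[ 67  68  66  67  66  64  61  63  66  68  71  
[... 944 characters left out ...]
 -2  -3  -3]
 [ -2  -1  -1  -1  -1   0   1   1   0  -1  -1  -1  -1  -1]
 [ -1  -1  -1  -1   0   3   7   6   3   0  -1  -1  -1  -1]
 [ -1  -1  -1  -1   1   7  17  16   7   2  -1  -1  -1  -1]
 [ -1  -1  -1  -1   2  12  28  26  12   2   0  -1  -1  -1]
 [ -1  -1  -1  -1   2  14  36  36  14   2  -1  -1  -1  -1]
 [ -1  -1  -1  -1   3  19  50  51  20   3  -1  -1  -2  -1]
 [ -1  -1  -1  -1   5  24  60  65  28   6  -1  -1  -1   0]
 [  1   0   1   1   6  26  56  60  31   8   1   0   0   0]
 [  4   4   4   3   8  18  33  34  21   9   4   3   3   3]
 [  7   6   6   6   7  10  12  12  10   8   5   6   7   6]
 [  7   7   6   7   6   7   7   7   7   6   7   7   6   7]]
89 [0.34978534 0.301389   0.06198581]
```

The pointer and band columns coincide in the top view (310.4 and 310.5). The knob is at its level position, and the capsule's top is at 62 mm in the tray. Handing in.

```bash
python3 -c "
from plant import sign_off
print(sign_off())"
```

```text
the job is handed in; nothing more can be done
None
```

I handed the job in; `sign_off()` returned no verdict. By my last measurements, the brass capsule stands upright in the green tray, the pointer is within about 1 mm of the red band's middle, the lever is fully down and the gripper is clear of everything, though I viewed 11 pictures, one over the limit of 10.

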